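# Balance a wear strip on the half-round rest and hold the loupe at focal height over it

## Task

Lay the brass wear strip flat across the half-round steel rest so that it balances there by its middle, close to level and by itself. Then pick up the loupe by its handle and hold it level and still over the middle of the strip, with the lens at the height marked by the pointer on the rest's post; finish holding it there in the gripper, touching neither strip nor rest. Leave the other things on the bench where they are.

Things in the scene. Friction and masses are not known exactly. Their poses are not given: they have to be found in the camera images.
- wear_strip: The brass-coloured flat wear strip with two small holes, 24 x 90 x 10 mm, about 0.18 kg, lying flat and loose on the bench. Origin: centre of its underside; y along its length, x across its 24 mm width, z up. It is balanced with its length square across the crown line of the rest.
- rest: Fixed steel half-round (half disc, radius 55 mm, 24 mm wide) on a base plate 10 mm thick, with a post behind. Origin on the bench straight under the middle of the crown; x along the level crown line to the post, y across (the strip's length goes along y), z up. Plate from x = -50 to 140 mm, y = -50 to 50 mm; post 12 mm thick at x = 110 mm, top at z = 170 mm.
- crown (a point): Middle of the crown line, the highest point of the half-round, 60 mm above the bench; axes as rest.
- focal_mark (a point): Tip of the small flat pointer (3 mm thick) on the clamp collar of the rest's post, at mid thickness, 34 mm from the post's axis towards the half-round, 105 to 145 mm above the bench. Its height is the focal height for the middle of the lens.
- loupe: Loose loupe lying flat on the bench, 0.12 kg, 142 mm long, 16 mm thick: a black flat-sided handle 16 mm wide, with an aluminium lens ring 54 mm in diameter at its end. Origin: underside of the handle at the place to grip, 65 mm from the lens centre; the handle reaches 50 mm behind the origin and 38 mm ahead of it. x points along the handle to the lens, z up, square to the lens.
- lens (a point): Centre of the loupe's lens, 65 mm ahead of the loupe's origin and 8 mm above its underside.
- insert_f: Bystander: grey steel insert block with a raised core, 38 x 64 x 32 mm, near the front edge in the middle. Origin: centre of underside.
- insert_e: Bystander: grey steel insert block with a pocket, 40 x 46 x 32 mm, on the right. Origin: centre of underside.
- guide_bush_a: Bystander: flanged bronze bush standing up, 39 mm in diameter, 42 mm high, at the back right. Origin: centre of underside.
- guide_bush_b: Bystander: second flanged bronze bush of the same size beside the first. Origin: centre of underside.
- hex_key_10: Bystander: black L-shaped hex key, 46 x 116 x 10 mm, lying on the right. Origin: centre of underside.
There are look-alikes about, which are no part of the job. Of the things that look like the loupe, the larger one is meant.

How it is judged:
By the outcome, as a careful person would: the job done as asked, in the order asked, and still so for the second after the job is handed in, while the arm keeps its last pose, push and grip.
It also fails if it takes over 59 s, if anything falls off the work surface, if the arm or the gripper's body presses on something with over 40 N, if the wrist force passes 120 N, or if a joint passes its speed limit or range.

## Robot

A 6-joint arm with a two-finger parallel gripper is mounted at the origin on a cart in front of the work surface, level with it; the furniture and walls round the work are solid. World frame = base frame: x ahead of the robot, y to its left, z up, the work surface at z = 0. Lengths are in mm, angles in rad, forces in N, time in s.
With the tool pointing down it reaches from about 300 to 775 mm from the base axis. Payload 14.6 kg.
Tool frame: the origin (TCP) lies between the finger pads; the fingertips stand ahead of it and the grasp point (between the pads) lies 11 mm behind it (manip.finger_overhang is the z of the fingertips in the tool frame, in mm); z points along the fingers, y is the line along which they close (so a half turn about z gives the same grasp; the last joint's range is limited). The gripper opens to 94 mm and grips with 3 to 60 N. Pads are 16 mm wide; open, the fingers measure 119 mm over their backs; the gripper's body (75 mm by 177 mm) begins 78 mm behind the grasp point.
Start: joints at [1.241, 0.3, 1.521, -0, 1.321, -0.067], TCP at [142.88, 531.107, 213.446] pointing down, gripper open.
Joint ranges: [-3.03, 3.03], [-0.79, 2.21], [0.23, 2.52], [-1.04, 4.18], [0, 3.07], [-2.55, 2.55]. Speed limits (rad/s): [2.22, 2.22, 2.57, 3.14, 3.14, 3.14].

## Interface

Orientations are given as [roll, pitch, yaw] about the fixed x, y, z axes, in that order (R = Rz(yaw) Ry(pitch) Rx(roll)).
In Python, from cell import manip gives the robot as it stands.
- The arm moves only by the tool jog_arm, never from a script. Its argument "series" is a list of rows, each a list of 7 numbers: the shift along the world's x, y, z as a fraction of full scale, then the turn, a rotation vector about the world's x, y, z as a fraction of full scale, then the closure, from 0 (fully open) to 1 (shut). In form: [[dx, dy, dz, wx, wy, wz, fingers], ...]. A call has 1 to 8 rows; each row is the pose to reach, as a shift and turn from the pose commanded when the call began; what a row does not reach only later rows make up. Full scale, the value 1, is 120 mm for a shift and 90 degrees for a turn. A row lasts 1/12 s, in which the tool goes at most 41.7 mm and 7.16 degrees, less where a joint would pass 70% of its speed; a pose out of reach is approached as far as the arm can. A call with a number of a shift or a turn outside -1 to 1 is refused whole. A call with a gripper value outside its range is refused whole. The fingers move at their own pace and stop on an object; "grip_force" is the grip in N (left out, the last holds). Time passes only in rows, so rows that repeat a pose let the fingers close. It gives the time, the measured TCP pose, the force, the opening and the grip force at its end, in the units of the state.
- manip.read_state(): the state, without advancing time (a new reading comes with each control period).
- manip.camera(name): name is "scene" or "top" or "wrist"; returns a dict with "frame" (420x560x3 uint8, red, green, blue), "vfov" (degrees; the focal length in pixels is half the picture's height over the tangent of half this angle, whatever the lens; pixels are square), "cx", "cy" (the principal point, pixels), "k1" (the pictures are not rectified: a ray, as slopes to the right and down, at radius r is drawn at 1 + k1 r^2 times it, then the intrinsics apply), "R" (3x3) and "t" (3): a world point X has camera coordinates R X + t; the wrist camera has in their place "hand_eye" (4x4, takes a point from camera to tool coordinates, whose origin is the TCP and whose axes are the flange's). Camera axes: x right, y down, z forward; pixel columns grow to the right and rows downward; lengths in mm; the calibration is good to about 2 mm. A picture is of the moment at which its call begins: read the wrist's pose just before it. There is no depth.
- manip.sign_off(): hands the job in; it is judged then, once.
The state is a dict: "clock": time; "joints": joint angles; "qd": joint speeds; "effort": joint torques, N m; "eef_pos": TCP position; "eef_rot": TCP orientation; "wrist_force": force on the tool from outside, world axes, zero at the start; "moment": the same for the moment, N m; "finger_gap": finger opening in mm; "finger_force": force on a finger pad.
Only numpy, scipy, OpenCV 4.12 (cv2) and the standard library are available. Lean on these libraries where they do the work, as an engineer would, in place of code of your own. Each camera call takes 0.05 s, during which the arm holds its last target. There are 200 camera calls.

## Working session

There is one attempt and no reset: what is moved stays moved. The work goes in short steps, Python scripts to look and compute and a tool call to move; the robot and the scene stay as the last step left them, time stands still between calls to the robot, and variables do not carry over. Pictures are saved under pics/ and viewed, at most 10 in all, crops included, and the job is handed in when it is done.

Besides the shell and the picture viewer there is one more tool, called after ">>>" as name([rows], argument=value, ...), one row to a line, values as JSON. jog_arm: Moves the arm, as the interface text tells. Its arguments: {"type":"object","properties":{"series":{"type":"array"},"grip_force":{"type":"number"}},"required":["series"]}

```bash
mkdir -p pics; ls; python3 - <<'E'
from cell import manip
import cv2,numpy as np
s=manip.read_state(); print({k:np.round(v,3).tolist() for k,v in s.items()}, manip.finger_overhang)
for n in ("scene","top"):
    c=manip.camera(n); cv2.imwrite(f"pics/{n}0.png",c["frame"][:,:,::-1]); np.savez(f"{n}0.npz",**c)
    print(n,c["vfov"],c["cx"],c["cy"],c["k1"],np.round(-np.array(c["R"]).T@c["t"],1), np.round(c["R"],3).tolist())
E
```

```text
pics
{'clock': 0.0, 'joints': [1.241, 0.3, 1.522, -0.0, 1.321, -0.067], 'qd': [0.002, 0.0, -0.0, 0.001, -0.001, 0.001], 'effort': [0.002, -53.18, -35.274, 0.071, 0.024, -0.0], 'eef_pos': [142.791, 530.875, 212.894], 'eef_rot': [-3.14, -0.0, 2.879], 'wrist_force': [-0.343, -0.637, -0.107], 'moment': [-0.033, 0.002, -0.054], 'finger_force': 0.0, 'finger_gap': 94.043} 8.0
scene 48.098376190738364 287.1888690353765 210.29674678070623 0.031570064568744664 [-111.2 -982.4  837.4] [[0.765, -0.644, -0.022], [-0.377, -0.419, -0.826], [0.522, 0.64, -0.563]]
top 42.98092855877783 279.2256274692367 204.10264328993716 -0.2087926419369062 [ 461.5 -136.9 1678.2] [[0.008, -1.0, 0.007], [-0.998, -0.009, -0.064], [0.064, -0.006, -0.998]]
```

View pics/scene0.png

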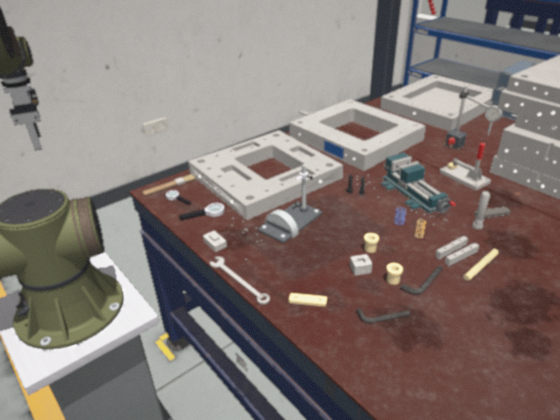

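View pics/top0.png

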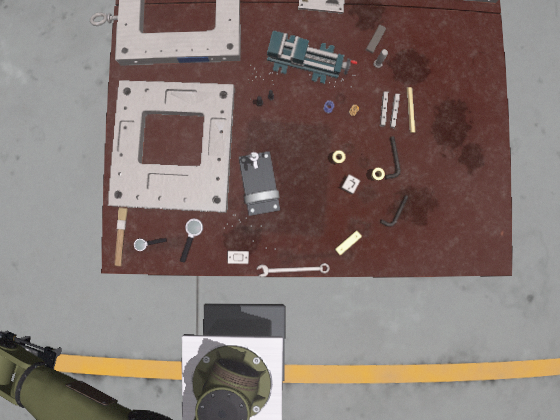

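The scene view shows the half-round rest at (290,220), the loupe at (205,212) with a small look-alike at (175,196), and a brass strip at (308,299) with a longer strip at (482,264). In the top view the rest is at (261,185) and the large loupe at (190,240), with the small one at (145,244). The brass strip is at (348,243) and the long bar at (411,110).

```bash
cat > h.py <<'E'
import cv2,numpy as np
from scipy.spatial.transform import Rotation as Ro
from cell import manip
def K(c):
    f=c["frame"].shape[0]/2/np.tan(np.radians(float(c["vfov"]))/2)
    return np.array([[f,0,c["cx"]],[0,f,c["cy"]],[0,0,1.]]), np.array([float(c["k1"]),0,0,0,0])
def ext(c): return np.array(c["R"]),np.array(c["t"])
def wrist():
    s=manip.read_state(); c=dict(manip.camera("wrist"))
    T=np.eye(4); T[:3,:3]=Ro.from_euler("xyz",s["eef_rot"]).as_matrix(); T[:3,3]=s["eef_pos"]
    W=np.linalg.inv(T@np.array(c["hand_eye"])); c["R"]=W[:3,:3]; c["t"]=W[:3,3]; return c
def world(c,px,z):
    k,d=K(c); R,t=ext(c); px=np.array(px,float).reshape(-1,1,2)
    n=cv2.undistortPoints(px,k,d)[:,0]; r=np.c_[n,np.ones(len(n))]@R; o=-R.T@t
    z=np.broadcast_to(z,len(n)); return o+r*((z-o[2])/r[:,2])[:,None]
def pix(c,X):
    k,d=K(c); R,t=ext(c)
    return cv2.projectPoints(np.array(X,float).reshape(-1,3),cv2.Rodrigues(R)[0],t,k,d)[0][:,0]
def load(n): return dict(np.load(n+".npz"))
def save(c,n): np.savez(n+".npz",**c); cv2.imwrite(f"pics/{n}.png",c["frame"][:,:,::-1])
E
python3 - <<'E'
from h import *
c=load("top0"); s=load("scene0")
P=dict(strip1=(338,252,10),strip2=(358,235,10),long=(411,110,10),lens=(193.5,228,8),htail=(185,260,8),small=(140,245,8),crownL=(245,198,60),crownR=(279,194,60),post=(253,157,170),pl1=(242,154,10),pl2=(271,151,10),pl3=(280,210,10),pl4=(250,214,10),wrench1=(263,270,5))
for k,v in P.items(): print(k,np.round(world(c,v[:2],v[2])[0],0))
w=wrist(); print(w["hand_eye"].round(3).tolist(), w["vfov"])
a=c["frame"][120:270,100:310]; b=c["frame"][60:270,310:430]
o=np.zeros((600,800,3),np.uint8)
a=cv2.resize(s["frame"][180:320,140:340],(800,560),interpolation=cv2.INTER_CUBIC); cv2.imwrite("pics/crop1.png",a[:,:,::-1])
E
```

```text
strip1 [ 420. -333.   10.]
strip2 [ 473. -396.   10.]
long [ 878. -572.   10.]
lens [491. 121.   8.]
htail [390. 147.   8.]
small [435. 292.   8.]
crownL [583. -43.  60.]
crownR [ 596. -146.   60.]
post [692. -70. 170.]
pl1 [726. -28.  10.]
pl2 [ 736. -120.   10.]
pl3 [ 550. -150.   10.]
pl4 [537. -56.  10.]
wrench1 [362. -98.   5.]
[[0.001, -0.972, -0.234, 67.66], [1.0, 0.001, 0.0, 0.063], [0.0, -0.234, 0.972, -170.741], [0.0, 0.0, 0.0, 1.0]] 71.12460197368361
```

View pics/crop1.png

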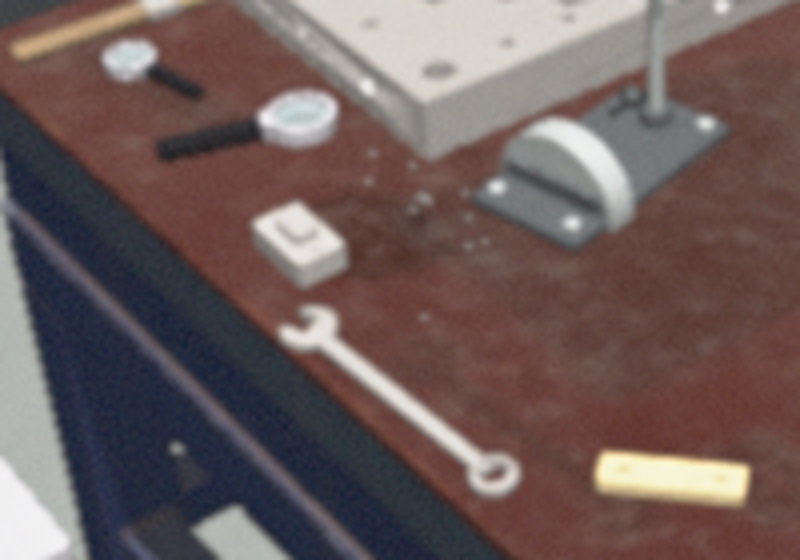

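Candidates in the top view:
- **Strip:** brass strip with holes at (348,243), or the long plain bar at (411,110).
- **Loupe:** large one at (190,240), or small one at (142,244).

I choose the strip at (348,243) and the large loupe. The crop shows two small holes in the short strip, and the loupe I chose is clearly the bigger one. Next I move over for a wrist view.

>>> jog_arm([
  [0.1,-0.2,0.1,0,0,0,0],
  [0.25,-0.5,0.2,0,0,0,0],
  [0.4,-0.8,0.3,0,0,0,0],
  [0.5,-1,0.3,0,0,0,0],
])

```text
clock: 0.48
eef_pos: [203.8, 409.4, 251.1]
eef_rot: [3.139, 0.001, 2.879]
wrist_force: [0.7, 0.2, -0.1]
finger_gap: 94.1
finger_force: 0.0
```

>>> jog_arm([
  [0.15,-0.3,0,0,0,0,0],
  [0.3,-0.6,0,0,0,0,0],
  [0.5,-1,0,0,0,0,0],
])

```text
clock: 0.73
eef_pos: [257.6, 300.2, 249.3]
eef_rot: [-3.142, 0.0, 2.88]
wrist_force: [1.3, 1.0, 0.3]
finger_gap: 94.0
finger_force: 0.0
```

>>> jog_arm([
  [0.15,-0.3,0,0,0,0,0],
  [0.3,-0.6,0,0,0,0,0],
  [0.5,-1,0,0,0,0,0],
])

```text
clock: 0.98
eef_pos: [312.3, 190.8, 249.5]
eef_rot: [3.141, 0.0, 2.879]
wrist_force: [1.1, -0.6, -0.7]
finger_gap: 94.1
finger_force: 0.0
```

>>> jog_arm([
  [0.15,-0.3,0,0,0,0,0],
  [0.3,-0.6,0,0,0,0,0],
  [0.5,-0.9,0,0,0,0,0],
  [0.5,-1,0,0,0,0,0],
  [0.5,-1,0,0,0,0,0],
  [0.5,-1,0,0,0,0,0],
])

```text
clock: 1.48
eef_pos: [372.1, 72.3, 249.3]
eef_rot: [-3.142, -0.0, 2.877]
wrist_force: [-0.5, 0.3, -0.5]
finger_gap: 93.8
finger_force: 0.0
```

```bash
python3 - <<'E'
from h import *
c=wrist(); save(c,"w1")
for n,X in dict(crown=(593,-95,60),lens=(491,121,8),strip=(446,-364,10)).items(): print(n,pix(c,X).round(0))
E
```

```text
crown [[207. 369.]]
lens [[329. 258.]]
strip [[ 31. 304.]]
```

View pics/w1.png

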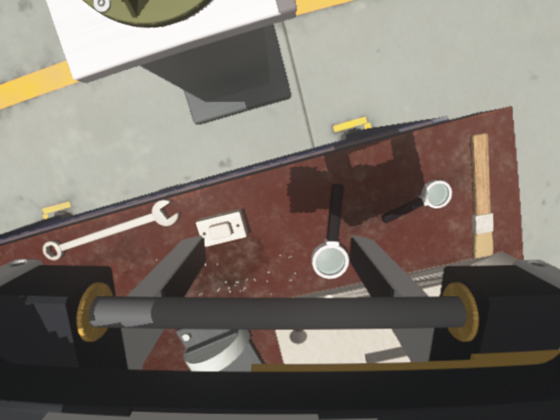

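The wrist view shows the large loupe with its handle tail at (337,186) and lens ring centre at (330,260). The small look-alike is at (437,194), insert_f at (220,229), and the rest is partly hidden by the gripper at the bottom left.

```bash
python3 - <<'E'
from h import *
c=load("w1"); f=c["frame"].astype(np.uint8)
g=cv2.cvtColor(f,cv2.COLOR_RGB2HSV)
# dark handle
m=((g[...,2]<40)).astype(np.uint8); m[:, :322]=0; m[:,350:]=0; m[:183]=0; m[245:]=0
n,l,st,ce=cv2.connectedComponentsWithStats(m); i=1+np.argmax(st[1:,4]); ys,xs=np.where(l==i); print(st[i],ce[i])
p=np.c_[xs,ys].astype(np.float32); L=cv2.fitLine(p,cv2.DIST_L2,0,.01,.01).ravel(); print(L)
gray=cv2.cvtColor(f,cv2.COLOR_RGB2GRAY)
m2=(gray>130).astype(np.uint8); m2[:,:300]=0;m2[:,356:]=0;m2[:235]=0;m2[285:]=0
n,l,st,ce=cv2.connectedComponentsWithStats(m2); i=1+np.argmax(st[1:,4]);ys,xs=np.where(l==i);print(st[i]); (e,ax,an)=cv2.fitEllipse(cv2.convexHull(np.c_[xs,ys].astype(np.float32)));print(e,ax)
lens=world(c,e,14)[0]; top=p[:,1].min(); tail=L[2:]+L[:2]*(top-L[3])/L[1]; t=world(c,tail,14)[0]
d=lens-t; print(lens,t,np.linalg.norm(d),np.arctan2(d[1],d[0])); print("origin",lens-65*d/np.linalg.norm(d))
E
```

```text
[330 185  13  31 282] [336.05319149 199.0248227 ]
[ 9.9790104e-02 -9.9500853e-01  3.3605319e+02  1.9902483e+02]
[ 312  241   37   38 1080]
(330.025390625, 259.9149475097656) (36.18156433105469, 38.490150451660156)
[491.59341566 121.32154154  14.        ] [385.12199152 155.94809628  14.        ] 111.96053970051493 -0.31443017373114684
origin [429.78018586 141.42439263  14.        ]
```

>>> jog_arm([
  [0.2,-0.3,0,0,0,-0.07,0],
  [0.3,-0.6,0,0,0,-0.14,0],
  [0.4,-0.9,0,0,0,-0.2,0],
  [0.4,-1,0,0,0,-0.2,0],
])

```text
clock: 1.87
eef_pos: [421.2, -49.2, 249.3]
eef_rot: [-3.141, 0.0, 2.559]
wrist_force: [0.4, 1.5, -0.8]
finger_gap: 94.0
finger_force: 0.0
```

>>> jog_arm([
  [0.2,-0.3,0,0,0,-0.07,0],
  [0.3,-0.6,0,0,0,-0.14,0],
  [0.4,-0.9,0,0,0,-0.2,0],
  [0.4,-1,0,0,0,-0.2,0],
])

```text
clock: 2.2
eef_pos: [469.5, -169.4, 248.9]
eef_rot: [-3.141, -0.0, 2.245]
wrist_force: [-0.1, 1.4, 0.0]
finger_gap: 94.0
finger_force: 0.0
```

>>> jog_arm([
  [0.0,-0.3,0,0,0,-0.02,0],
  [0.0,-0.6,-0.2,0,0,-0.02,0],
  [0.0,-0.9,-0.4,0,0,0,0],
  [0.0,-1,-0.6,0,0,0,0],
  [0.0,-1,-0.6,0,0,0,0],
  [0.0,-1,-0.6,0,0,0,0],
])

```text
clock: 2.7
eef_pos: [468.2, -285.9, 176.8]
eef_rot: [-3.141, -0.003, 2.251]
wrist_force: [-0.3, -0.2, 0.2]
finger_gap: 94.2
finger_force: 0.0
```

>>> jog_arm([
  [0.05,-0.3,0,0,0,0,0],
  [0.1,-0.6,-0.1,0,0,0,0],
  [0.1,-0.9,-0.2,0,0,0,0],
  [0.1,-0.95,-0.3,0,0,0,0],
  [0.1,-0.95,-0.3,0,0,0,0],
  [0.1,-0.95,-0.3,0,0,0,0],
])

```text
clock: 3.2
eef_pos: [481.0, -399.7, 142.5]
eef_rot: [3.141, 0.0, 2.252]
wrist_force: [0.2, -0.2, 0.3]
finger_gap: 94.1
finger_force: 0.0
```

```bash
cat > strip.py <<'E'
from h import *
def strip(c,z=10,roi=None,minA=300):
    g=cv2.cvtColor(c["frame"],cv2.COLOR_RGB2HSV); m=cv2.inRange(g,(18,45,120),(35,255,255))
    if roi is not None: q=np.zeros_like(m); q[roi[1]:roi[3],roi[0]:roi[2]]=1; m*=q
    n,l,st,ce=cv2.connectedComponentsWithStats(m); i=1+np.argmax(st[1:,4]); ys,xs=np.where(l==i)
    P=world(c,np.c_[xs,ys],z)[:,:2].astype(np.float32); return st[i],cv2.minAreaRect(P),cv2.boxPoints(cv2.minAreaRect(P))
E
python3 - <<'E'
from strip import *
c=wrist(); save(c,"w2"); s=manip.read_state(); print(s["eef_pos"],s["eef_rot"])
print(strip(c)); print(pix(c,[[446,-364,10]]))
E
```

```text
[ 481.19063381 -399.64192512  143.12228687] [3.14119777e+00 1.20630366e-03 2.25233469e+00]
(array([   0,    0,  174,  267, 7675], dtype=int32), ((266.3914489746094, -483.1864318847656), (353.1565246582031, 26.726808547973633), 89.50984191894531), array([[ 251.51794, -659.6439 ],
       [ 278.24377, -659.87256],
       [ 281.26495, -306.72894],
       [ 254.53912, -306.5003 ]], dtype=float32))
[[272.45270744 159.79319006]]
```

View pics/w2.png

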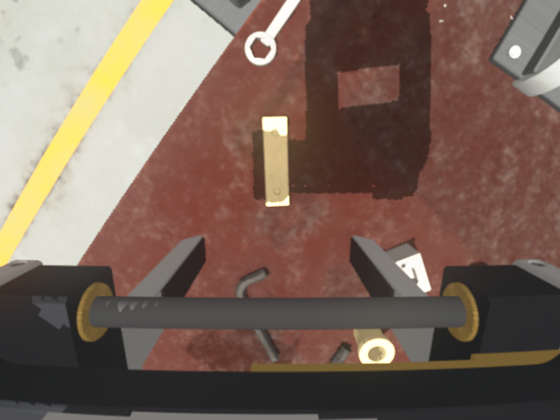

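The strip lies at (276,162), running from row 117 to 206, with its two holes visible. It is almost aligned with the tool's x axis.

```bash
python3 - <<'E'
from strip import *
c=load("w2"); g=cv2.cvtColor(c["frame"],cv2.COLOR_RGB2HSV)
print(g[160,[255,268,276,285,295]],g[120,275])
f=c["frame"].astype(int)
m=((f[...,0]-f[...,2]>35)&(f[...,1]-f[...,2]>22)).astype(np.uint8)*255; m[:,:240]=0;m[:,310:]=0;m[230:]=0
m=cv2.morphologyEx(m,cv2.MORPH_CLOSE,np.ones((5,5))); n,l,st,ce=cv2.connectedComponentsWithStats(m); i=1+np.argmax(st[1:,4]); ys,xs=np.where(l==i); print(st[i])
r=cv2.minAreaRect(np.c_[xs,ys].astype(np.float32)); b=cv2.boxPoints(r); print(r)
P=world(c,np.r_[b,[r[0]]],10); print(P.round(1)); print([np.linalg.norm(P[i]-P[(i+1)%4]).round(1) for i in range(4)],[np.arctan2(*(P[(i+1)%4]-P[i])[[1,0]]).round(3) for i in range(4)], P[:4].mean(0))
E
```

```text
[[ 11 121  84]
 [ 20  90 217]
 [ 20  92 214]
 [ 20  91 212]
 [ 12 123  83]] [ 30   9 255]
[ 261  115   29   92 2014]
((274.9789123535156, 160.5664825439453), (91.09308624267578, 27.0264892578125), 89.157470703125)
[[ 409.6 -337.3   10. ]
 [ 430.2 -320.1   10. ]
 [ 489.9 -390.4   10. ]
 [ 468.  -408.7   10. ]
 [ 448.5 -363.    10. ]]
[np.float64(26.7), np.float64(92.2), np.float64(28.6), np.float64(92.2)] [np.float64(0.695), np.float64(-0.866), np.float64(-2.445), np.float64(2.256)] [ 449.42049042 -364.1061247    10.        ]
```

>>> jog_arm([
  [-0.1,0.15,-0.2,0,0,0.01,0],
  [-0.2,0.25,-0.4,0,0,0.01,0],
  [-0.265,0.3,-0.6,0,0,0.01,0],
  [-0.265,0.3,-0.75,0,0,0.01,0.3],
  [-0.265,0.3,-0.8,0,0,0.01,0.4],
  [-0.265,0.3,-0.8,0,0,0.01,0.4],
])

```text
clock: 3.75
eef_pos: [448.9, -364.3, 45.9]
eef_rot: [3.142, -0.0, 2.268]
wrist_force: [0.7, -0.2, 0.3]
finger_gap: 77.5
finger_force: 0.0
```

```bash
python3 - <<'E'
from strip import *
c=wrist(); save(c,"w3"); s=manip.read_state(); print(s["eef_pos"],s["eef_rot"],s["finger_gap"])
print(pix(c,[s["eef_pos"],[449.4,-364.1,10]]))
E
```

```text
[ 449.28423264 -364.93662932   46.83459495] [3.14134665e+00 1.28269065e-03 2.26739280e+00] 73.18146898556611
[[276.83662632 255.79420394]
 [277.74298146 236.25515835]]
```

View pics/w3.png

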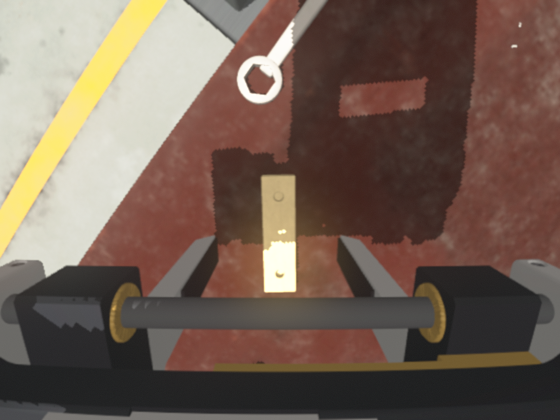

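The strip is seen between the fingers, rows 175–292 and cols 262–296, with holes at (279,197) and (280,272). It is well centred across.

```bash
python3 - <<'E'
from h import *
c=load("w3"); f=c["frame"].astype(int)
m=((f[...,0]-f[...,2]>35)&(f[...,1]-f[...,2]>22))|(f.min(2)>200); 
col=m[150:300,270:290].mean(1); rows=150+np.where(col>.5)[0]; print(rows.min(),rows.max(), col[-10:])
rw=[(r,np.where(m[r,240:330])[0][[0,-1]]+240) for r in (185,210,235,260,280)]; print(rw)
b=[[261.2,174.5],[295.5,174.5],[297,292],[263,292],[279,197],[280,272]]
P=world(c,b,10); print(P.round(1),P[:4].mean(0),P[4:].mean(0)); q=P[[0,1]].mean(0)-P[[2,3]].mean(0); print(np.linalg.norm(q),np.arctan2(q[1],q[0]),np.linalg.norm(P[0]-P[1]))
E
```

```text
175 296 [1.   1.   1.   1.   1.   1.   1.   0.15 0.   0.  ]
[(185, array([261, 295])), (210, array([261, 295])), (235, array([255, 312])), (260, array([243, 318])), (280, array([243, 317]))]
[[ 411.3 -336.7   10. ]
 [ 429.7 -321.2   10. ]
 [ 490.1 -389.4   10. ]
 [ 469.9 -406.4   10. ]
 [ 431.2 -341.    10. ]
 [ 469.1 -384.9   10. ]] [ 450.25079438 -363.4150114    10.        ] [ 450.14513699 -362.94991878   10.        ]
91.04837491813426 2.2832842926123145 24.093923996444385
```

>>> jog_arm([
  [0.01,0.01,-0.1,0,0,0,0.4],
  [0.01,0.01,-0.2,0,0,0,0.4],
  [0.01,0.01,-0.27,0,0,0,0.4],
  [0.01,0.01,-0.295,0,0,0,0.4],
  [0.01,0.01,-0.295,0,0,0,0.4],
  [0.01,0.01,-0.295,0,0,0,0.4],
])

```text
clock: 4.3
eef_pos: [449.5, -364.3, 9.9]
eef_rot: [-3.142, -0.0, 2.266]
wrist_force: [0.6, 0.1, 0.0]
finger_gap: 56.0
finger_force: 0.0
```

>>> jog_arm([
  [0,0,0,0,0,0,0.75],
  [0,0,0,0,0,0,0.8],
  [0,0,0,0,0,0,0.85],
  [0,0,0,0,0,0,0.9],
  [0,0,0,0,0,0,0.9],
  [0,0,0,0,0,0,0.9],
  [0,0,0,0,0,0,0.9],
  [0,0,0,0,0,0,0.9],
], grip_force=35)

```text
clock: 4.97
eef_pos: [449.6, -364.3, 10.2]
eef_rot: [3.142, 0.0, 2.266]
wrist_force: [-0.5, 0.4, 1.8]
finger_gap: 23.6
finger_force: 35.0
```

>>> jog_arm([
  [0,0,0.05,0,0,0,0.9],
  [0,0,0.2,0,0,0,0.9],
  [0,0,0.4,0,0,0,0.9],
  [0,0,0.6,0,0,0,0.9],
  [0,0,0.8,0,0,0,0.9],
  [0,0,1,0,0,0,0.9],
])

```text
clock: 5.47
eef_pos: [449.3, -364.0, 131.5]
eef_rot: [-3.142, -0.0, 2.266]
wrist_force: [-0.6, -0.3, -1.5]
finger_gap: 23.5
finger_force: 35.0
```

>>> jog_arm([
  [0.1,0.15,0.1,0,0,-0.05,0.9],
  [0.3,0.35,0.2,0,0,-0.1,0.9],
  [0.5,0.6,0.25,0,0,-0.17,0.9],
  [0.7,0.85,0.25,0,0,-0.25,0.9],
  [0.9,1,0.25,0,0,-0.3,0.9],
  [0.9,1,0.25,0,0,-0.345,0.9],
])

```text
clock: 5.97
eef_pos: [560.5, -240.3, 160.4]
eef_rot: [3.141, -0.0, 1.724]
wrist_force: [-0.2, 1.6, -1.5]
finger_gap: 23.8
finger_force: 35.0
```

>>> jog_arm([
  [0.2,0.2,0,0,0,0,0.9],
  [0.35,0.35,0,0,0,0,0.9],
  [0.35,0.45,0,0,0,0,0.9],
  [0.35,0.5,0,0,0,0,0.9],
  [0.35,0.5,0,0,0,0,0.9],
  [0.35,0.5,0,0,0,0,0.9],
  [0.35,0.5,0,0,0,0,0.9],
])

```text
clock: 6.55
eef_pos: [599.0, -185.2, 160.3]
eef_rot: [3.142, 0.0, 1.723]
wrist_force: [0.1, 0.5, -1.8]
finger_gap: 23.5
finger_force: 35.0
```

```bash
python3 - <<'E'
from strip import *
c=wrist(); save(c,"w4"); s=manip.read_state(); print(s["eef_pos"],s["eef_rot"],s["finger_gap"])
print(pix(c,[s["eef_pos"],[593,-95,60]]))
E
```

```text
[ 599.09247388 -185.20101459  160.27828707] [3.14151134e+00 2.09424632e-04 1.72312865e+00] 23.211440797837998
[[277.19841345 254.02596446]
 [285.93097631 115.94990136]]
```

View pics/w4.png

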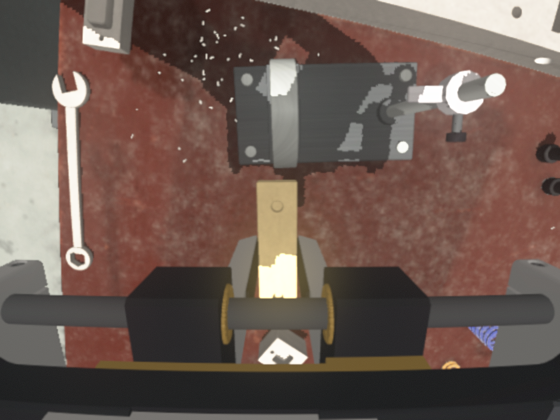

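The rest is fully visible: half-round at cols 270–298 and rows 58–167, plate corners near (236,68), (415,63), (414,159) and (236,163), and pointer tip near (408,95). The strip is held and square to it. I'll zoom in on the rest.

```bash
python3 - <<'E'
from h import *
c=load("w4"); a=c["frame"][48:180,228:518]; a=cv2.resize(a,(795,362),interpolation=cv2.INTER_CUBIC)
a=cv2.convertScaleAbs(a,alpha=1.3,beta=20)
cv2.imwrite("pics/w4c.png",a[:,:,::-1]); print(795/290,362/132)
E
```

```text
2.7413793103448274 2.742424242424242
```

View pics/w4c.png

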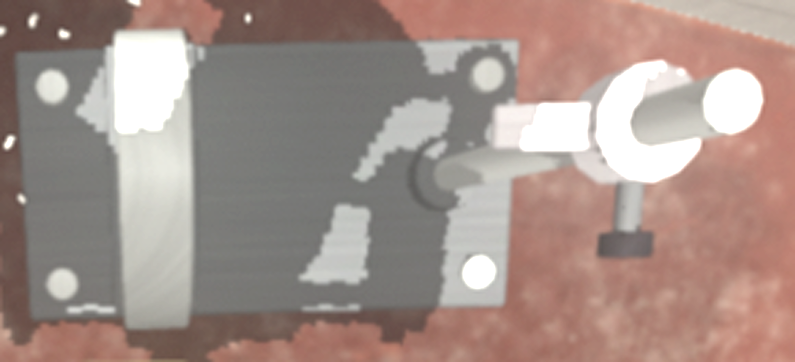

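```bash
cat > rest.py <<'E'
from h import *
from scipy.optimize import least_squares
def rw(p,X):
    X=np.atleast_2d(np.array(X,float)); C,S=np.cos(p[2]),np.sin(p[2])
    return np.c_[p[0]+C*X[:,0]-S*X[:,1],p[1]+S*X[:,0]+C*X[:,1],X[:,2]]
E
python3 - <<'E'
from rest import *
c=load("w4"); U=lambda u:(np.array(u)+.5)/2.742-.5+[228,48]
obs=U([[15,53],[518,40],[504,305],[30,320],[113,30],[185,30],[127,328],[192,327],[733,100],[494,127]])
X=lambda h:[[-50,50,10],[140,50,10],[140,-50,10],[-50,-50,10],[-12,55,5],[12,55,5],[-12,-55,5],[12,-55,5],[110,0,170],[76,0,h]]
f=lambda p:(pix(c,rw(p[:3],X(p[3])))-obs)*1.0
r=least_squares(lambda p:f(p).ravel(),[593,-95,.153,120],loss="soft_l1"); print(r.x.round(3)); print(f(r.x).round(1).tolist())
q=r.x.copy(); 
f2=lambda p:f(p)[[0,1,2,3,9]].ravel(); r2=least_squares(f2,r.x); print(r2.x.round(3),f2(r2.x).round(1))
ce=pix(c,rw(r.x,[[-12,0,60],[12,0,60],[0,0,60]])); print(ce,(ce-[228,48]+.5)*2.742-.5)
# held strip in tool frame: far end row 181
s=world(c,[[257.3,181],[297,181],[277,206]],70+85); print(s)
E
```

```text
[ 5.90593e+02 -9.00440e+01  1.85000e-01  1.37613e+02]
[[-0.7, -1.3], [1.5, -1.2], [1.0, 0.4], [-0.4, 0.0], [0.9, 1.7], [-2.1, 0.9], [-0.6, 0.2], [-2.5, -0.1], [0.9, 0.1], [-0.1, -0.2]]
[ 5.90304e+02 -9.06730e+01  1.87000e-01  1.38816e+02] [-1.1 -0.6  1.  -0.8  0.7  0.7 -0.7  0.7  0.1  0.2]
[[270.50626288 110.20133025]
 [297.74342341 109.31752774]
 [284.12323333 109.74766048]] [[117.42317283 171.42704754]
 [192.10746699 169.00366106]
 [154.76090578 170.18308503]]
[[ 580.44925006 -142.84399216  155.        ]
 [ 604.05103633 -139.20452709  155.        ]
 [ 594.50482468 -156.25094793  155.        ]]
```

>>> jog_arm([
  [-0.02,0.2,0,0,0,0.01,0.9],
  [-0.05,0.45,0,0,0,0.021,0.9],
  [-0.072,0.7,0,0,0,0.021,0.9],
  [-0.072,0.79,-0.2,0,0,0.021,0.9],
  [-0.072,0.79,-0.4,0,0,0.021,0.9],
  [-0.072,0.79,-0.55,0,0,0.021,0.9],
  [-0.072,0.79,-0.6,0,0,0.021,0.9],
  [-0.072,0.79,-0.6,0,0,0.021,0.9],
])

```text
clock: 7.27
eef_pos: [590.2, -89.9, 86.9]
eef_rot: [-3.139, -0.001, 1.756]
wrist_force: [-0.4, -0.3, -1.2]
finger_gap: 23.6
finger_force: 35.0
```

```bash
python3 - <<'E'
from rest import *
c=wrist(); save(c,"w5"); s=manip.read_state(); print(s["eef_pos"],s["eef_rot"],s["finger_gap"],s["wrist_force"])
a=c["frame"][120:300,180:460]; a=cv2.resize(a,(784,504),interpolation=cv2.INTER_CUBIC)
cv2.imwrite("pics/w5c.png",a[:,:,::-1])
E
```

```text
[590.85956074 -90.0511052   88.28667608] [-3.14128386e+00 -6.38884491e-05  1.75638780e+00] 23.45233183035986 [ 0.71865757  0.16403712 -1.07372953]
```

View pics/w5c.png

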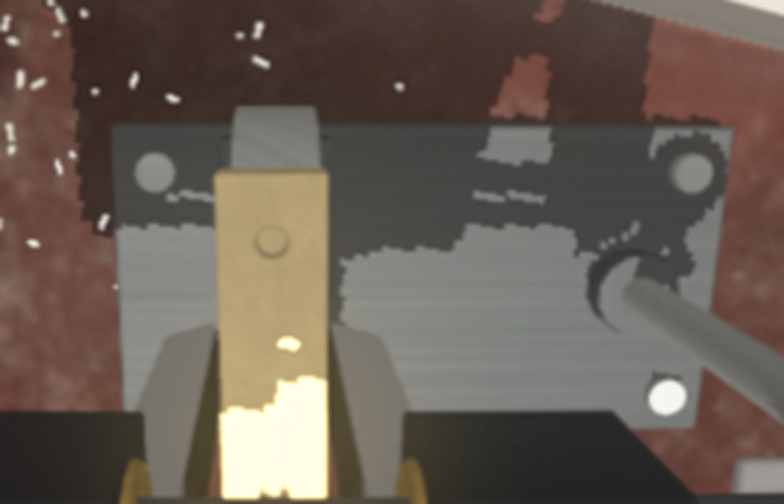

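The hover shows the strip square over the half-round. The strip's far end is at crop (215–328,173), the half-round's far end at (234–318,107), and the plate corners at (111,126), (732,129) and (695,428).

```bash
python3 - <<'E'
from rest import *
c=load("w5"); U=lambda u:(np.array(u,float)+.5)/2.8-.5+[180,120]
obs=U([[111,126],[732,129],[695,428],[234,107],[318,106]])
X=[[-50,50,10],[140,50,10],[140,-50,10],[-12,55,5],[12,55,5]]
for cr in (None,):
    f=lambda p:pix(c,rw(p,X))-obs
    r=least_squares(lambda p:f(p).ravel(),[590,-90,.18],loss="soft_l1"); print(r.x.round(3),f(r.x).round(1).tolist())
p=r.x
for zt in (86.5,88.3):
    P=world(c,U([[215,173],[328,173],[219,480],[329,480]]),zt); 
    L=rw([0,0,-p[2]],P-[p[0],p[1],0]); print(zt,L.round(1).tolist())
E
```

```text
[ 5.9058e+02 -9.0410e+01  1.8500e-01] [[-1.2, -0.4], [1.5, -0.5], [0.5, 1.5], [0.4, -0.0], [-1.3, 0.4]]
86.5 [[-12.4, 45.6, 86.5], [11.2, 45.6, 86.5], [-12.7, -25.1, 86.5], [12.6, -25.0, 86.5]]
88.3 [[-12.3, 45.8, 88.3], [11.1, 45.9, 88.3], [-12.5, -24.1, 88.3], [12.5, -24.1, 88.3]]
```

>>> jog_arm([
  [0,-0.004,-0.06,0,0,0,0.9],
  [0,-0.004,-0.1,0,0,0,0.9],
  [0,-0.004,-0.13,0,0,0,0.9],
  [0,-0.004,-0.14,0,0,0,0.9],
  [0,-0.004,-0.14,0,0,0,0.9],
])

```text
clock: 7.73
eef_pos: [590.8, -89.9, 71.1]
eef_rot: [-3.141, -0.0, 1.757]
wrist_force: [-0.6, -0.2, -2.3]
finger_gap: 23.4
finger_force: 35.0
```

>>> jog_arm([
  [0,0,-0.004,0,0,0,0.9],
  [0,0,-0.006,0,0,0,0.9],
  [0,0,-0.006,0,0,0,0.9],
])

```text
clock: 7.98
eef_pos: [591.0, -89.9, 70.7]
eef_rot: [3.141, 0.0, 1.757]
wrist_force: [0.7, 1.0, -1.0]
finger_gap: 23.4
finger_force: 35.0
```

>>> jog_arm([
  [0,0,-0.003,0,0,0,0.9],
  [0,0,-0.006,0,0,0,0.9],
  [0,0,-0.006,0,0,0,0.9],
])

```text
clock: 8.23
eef_pos: [591.0, -89.9, 70.1]
eef_rot: [3.141, 0.0, 1.757]
wrist_force: [-0.4, -0.1, 1.7]
finger_gap: 23.8
finger_force: 35.0
```

>>> jog_arm([
  [0,0,-0.003,0,0,0,0.9],
  [0,0,-0.003,0,0,0,0.9],
])

```text
clock: 8.4
eef_pos: [591.0, -89.9, 70.0]
eef_rot: [3.141, 0.0, 1.757]
wrist_force: [-2.4, 1.0, 6.5]
finger_gap: 23.4
finger_force: 35.0
```

```bash
python3 - <<'E'
from h import *
for i in range(4):
    s=manip.read_state(); print(s["eef_pos"].round(1),s["wrist_force"].round(1),s["moment"].round(2)); manip.camera("wrist")
E
```

```text
[591.  -89.9  70. ] [-2.4  1.   6.5] [ 0.04  0.64 -0.  ]
[591.  -89.9  70. ] [-3.1  0.7  6.3] [0.11 0.63 0.01]
[591.  -89.9  70. ] [-2.8 -0.8  5.2] [ 0.06  0.65 -0.01]
[591.  -89.9  70. ] [-3.3  0.5  5.2] [ 0.02  0.63 -0.05]
```

>>> jog_arm([
  [0,0,0.003,0,0,0,0.9],
  [0,0,0.003,0,0,0,0.9],
  [0,0,0.003,0,0,0,0.9],
], grip_force=5)

```text
clock: 8.85
eef_pos: [591.1, -89.9, 70.0]
eef_rot: [3.141, 0.0, 1.757]
wrist_force: [-0.3, -0.1, 2.6]
finger_gap: 23.6
finger_force: 5.0
```

>>> jog_arm([
  [0,0,0,0,0,0,0.73],
  [0,0,0,0,0,0,0.71],
  [0,0,0,0,0,0,0.68],
  [0,0,0,0,0,0,0.65],
  [0,0,0,0,0,0,0.6],
  [0,0,0,0,0,0,0.6],
])

```text
clock: 9.35
eef_pos: [590.9, -89.9, 69.7]
eef_rot: [-3.141, -0.0, 1.757]
wrist_force: [-0.2, -0.1, 0.6]
finger_gap: 37.6
finger_force: 0.0
```

```bash
python3 - <<'E'
from rest import *
p=[590.6,-90.4,.185]
for i in range(4):
    c=wrist(); f=c["frame"].astype(int); k=pix(c,rw(p,[[0,45,70],[-12,45,70],[12,45,70],[0,30,70]])).round(1)
    x=int(k[0][0]); col=f[100:280,x-6:x+7].mean(1); m=(col[:,0]-col[:,2]>30)&(col[:,1]-col[:,2]>18); print(k.tolist(),100+np.where(m)[0][:1],m.sum(),manip.read_state()["finger_gap"])
save(c,"w6")
E
```

```text
[[276.7, 182.4], [256.1, 182.4], [297.2, 182.5], [276.6, 207.6]] [180] 77 37.65816909064288
[[276.6, 182.4], [256.0, 182.4], [297.2, 182.5], [276.6, 207.5]] [180] 77 37.55936507944317
[[276.6, 182.5], [256.0, 182.4], [297.2, 182.5], [276.6, 207.6]] [180] 77 37.08547648374487
[[276.6, 182.4], [256.0, 182.4], [297.1, 182.5], [276.5, 207.5]] [180] 77 37.23039134389032
```

>>> jog_arm([
  [0,0,0.03,0,0,0,0.6],
  [0,0,0.1,0,0,0,0.6],
  [0,0,0.25,0,0,0,0.6],
  [0,0,0.5,0,0,0,0.6],
  [0,0,0.75,0,0,0,0.4],
  [0,0,1,0,0,0,0.2],
])

```text
clock: 10.05
eef_pos: [590.7, -89.9, 192.0]
eef_rot: [3.141, 0.0, 1.757]
wrist_force: [0.0, -0.2, 0.4]
finger_gap: 47.3
finger_force: 0.0
```

>>> jog_arm([
  [-0.05,0,0,0,0,-0.07,0],
  [-0.15,0,0,0,0,-0.14,0],
  [-0.25,0,0,0,0,-0.21,0],
  [-0.35,0,0,0,0,-0.28,0],
  [-0.45,0,0,0,0,-0.35,0],
  [-0.5,0,0,0,0,-0.42,0],
  [-0.5,0,0,0,0,-0.5,0],
  [-0.5,0,0,0,0,-0.55,0],
])

```text
clock: 10.72
eef_pos: [530.8, -90.0, 191.0]
eef_rot: [3.14, -0.001, 0.886]
wrist_force: [0.2, -0.5, -0.5]
finger_gap: 93.7
finger_force: 0.0
```

>>> jog_arm([
  [-0.05,0,0,0,0,-0.07,0],
  [-0.1,0,0,0,0,-0.14,0],
  [-0.15,0,0,0,0,-0.21,0],
  [-0.25,0,0,0,0,-0.28,0],
  [-0.25,0,0,0,0,-0.35,0],
  [-0.25,0,0,0,0,-0.42,0],
  [-0.25,0,0,0,0,-0.5,0],
  [-0.25,0,0,0,0,-0.55,0],
])

```text
clock: 11.38
eef_pos: [500.9, -89.9, 190.8]
eef_rot: [3.141, -0.001, 0.023]
wrist_force: [-0.1, -0.3, 0.4]
finger_gap: 93.9
finger_force: 0.0
```

>>> jog_arm([
  [0,0,0,0,-0.07,0,0],
  [0,0,0,0,-0.14,0,0],
  [0,0,0,0,-0.21,0,0],
  [0,0,0,0,-0.28,0,0],
  [0,0,0,0,-0.34,0,0],
  [0,0,0,0,-0.34,0,0],
])

```text
clock: 11.88
eef_pos: [499.2, -89.7, 189.6]
eef_rot: [3.124, -0.537, 0.033]
wrist_force: [-0.5, 0.3, -0.2]
finger_gap: 93.9
finger_force: 0.0
```

>>> jog_arm([
  [0,-0.1,-0.1,0,-0.07,0,0],
  [0,-0.1,-0.25,0,-0.14,0,0],
  [0,-0.1,-0.4,0,-0.21,0,0],
  [0,-0.1,-0.5,0,-0.28,0,0],
  [0,-0.1,-0.5,0,-0.34,0,0],
  [0,-0.1,-0.5,0,-0.34,0,0],
  [0,-0.1,-0.5,0,-0.34,0,0],
])

```text
clock: 12.47
eef_pos: [505.6, -88.5, 139.3]
eef_rot: [-3.097, -0.869, 0.052]
wrist_force: [0.3, -0.4, -0.0]
finger_gap: 93.9
finger_force: 0.0
```

```bash
python3 - <<'E'
from rest import *
p=[590.6,-90.4,.185]
c=wrist(); save(c,"w7"); s=manip.read_state(); print(s["eef_pos"],s["eef_rot"],s["joints"].round(2))
print(pix(c,rw(p,[[0,0,60],[0,45,70],[0,-45,70],[76,0,120],[76,0,138],[110,0,170]])).round(0).tolist())
a=c["frame"][0:300]; a=cv2.resize(a[:, 60:500],(800,545),interpolation=cv2.INTER_CUBIC); cv2.imwrite("pics/w7c.png",a[:,:,::-1])
E
```

```text
[504.97085849 -88.39048304 138.13358514] [-3.09881775 -0.87163744  0.05331523] [-0.46  0.06  2.27  1.52  0.43 -0.29]
[[289.0, 216.0], [243.0, 215.0], [334.0, 206.0], [280.0, 120.0], [279.0, 104.0], [275.0, 54.0]]
```

```bash
python3 - <<'E'
from rest import *
c=load("w7"); s=dict(manip.camera("scene")); save(s,"scene2")
o=np.zeros((580,790,3),np.uint8)
o[:580,:522]=cv2.resize(c["frame"][40:240,200:380],(522,580),interpolation=cv2.INTER_CUBIC)
o[:420,530:790]=cv2.resize(s["frame"][150:255,260:325],(260,420),interpolation=cv2.INTER_CUBIC)
cv2.imwrite("pics/mix.png",o[:,:,::-1]); 
p=[590.6,-90.4,.185]; print(pix(s,rw(p,[[0,0,60],[76,0,120],[76,0,138],[110,0,170]])).round(1).tolist())
E
```

```text
[[280.4, 211.6], [296.3, 183.3], [296.2, 178.0], [303.3, 163.9]]
```

View pics/mix.png

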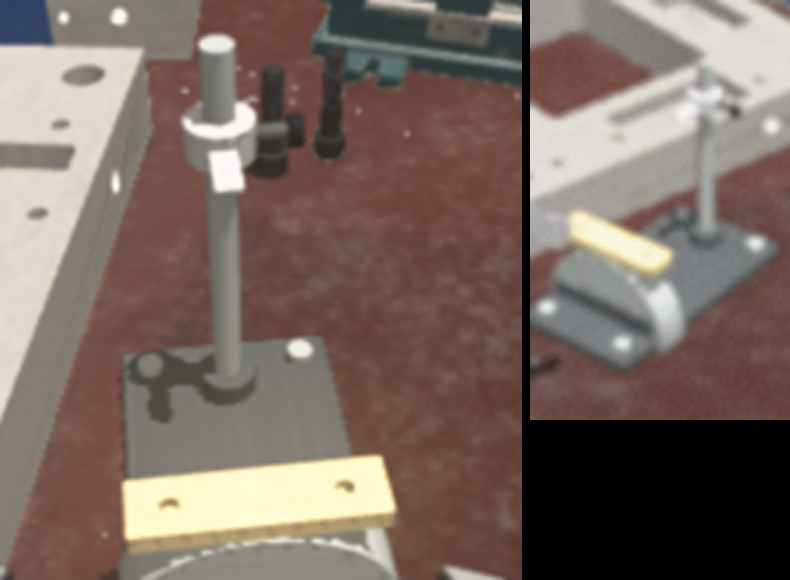

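The strip sits across the half-round by itself, with its ends at mix (123,481) and (383,457). The pointer tip is at mix (228,187) and the post top at (217,44). I'll fit the strip's tilt and the pointer height from these.

```bash
python3 - <<'E'
from rest import *
c=load("w7"); U=lambda u:(np.array(u,float)+.5)/2.9-.5+[200,40]
p=np.array([590.6,-90.4,.185])
obs=U([[123,481],[383,457],[394,513],[127,541],[217,44],[228,188],[123,355],[320,338]])
S=np.array([[12,45,70],[12,-45,70],[-12,-45,70],[-12,45,70]],float)
def mod(v): # strip tilt, y off, pointer h, small camera pose nudge (rest shift)
    X=S.copy(); y=X[:,1]+v[1]; X[:,1]=y*np.cos(v[0]); X[:,2]+=y*np.sin(v[0])
    return pix(c,rw(p+[v[3],v[4],v[5]],np.r_[X,[[110,0,170],[76,0,v[2]],[140,50,10],[140,-50,10]]]))
f=lambda v:np.r_[(mod(v)-obs).ravel(),v[3]/3,v[4]/3,v[5]/.02]
r=least_squares(f,[0,0,138,0,0,0]); print(r.x.round(3),(mod(r.x)-obs).round(1).tolist())
E
```

```text
[-1.00000e-03 -2.42000e-01  1.38531e+02 -1.28900e+00  3.72000e-01
 -0.00000e+00] [[0.1, 0.6], [-0.4, 0.3], [1.0, 0.3], [-0.6, -0.1], [-0.4, -0.4], [0.3, -0.0], [-0.9, -0.9], [1.0, -1.3]]
```

```bash
cat > rv.py <<'E'
from h import *
import sys
t=list(map(float,sys.argv[1:5]))  # x y z yaw
s=manip.read_state(); A=Ro.from_euler("xyz",s["eef_rot"]); B=Ro.from_euler("xyz",[np.pi,0,t[3]])
print(((np.array(t[:3])-s["eef_pos"])/120).round(3), ((B*A.inv()).as_rotvec()/(np.pi/2)).round(4), s["eef_pos"].round(1), s["eef_rot"].round(4))
E
python3 rv.py 429.8 141.4 120 -0.314
```

```text
[-0.624  1.915 -0.151] [ 0.0457  0.5531 -0.2294] [504.6 -88.4 138.1] [-3.0955 -0.8658  0.0495]
```

>>> jog_arm([
  [-0.05,0.02,0.1,0.0057,0.0691,-0.0287,0],
  [-0.1,0.05,0.2,0.0114,0.1383,-0.0574,0],
  [-0.15,0.15,0.3,0.0171,0.2074,-0.086,0],
  [-0.2,0.3,0.3,0.0228,0.2765,-0.1147,0],
  [-0.25,0.45,0.3,0.0286,0.3457,-0.1434,0],
  [-0.3,0.65,0.3,0.0343,0.4148,-0.172,0],
  [-0.3,0.8,0.3,0.04,0.484,-0.2,0],
  [-0.3,0.95,0.3,0.0457,0.5531,-0.2294,0],
])

```text
clock: 13.23
eef_pos: [473.4, 1.8, 172.0]
eef_rot: [-3.014, -0.535, -0.079]
wrist_force: [-0.2, -0.5, -0.1]
finger_gap: 93.8
finger_force: 0.0
```

>>> jog_arm([
  [-0.1,0.2,0,0,0,0,0],
  [-0.2,0.45,0,0,0,0,0],
  [-0.3,0.7,-0.15,0,0,0,0],
  [-0.32,0.96,-0.3,0,0,0,0],
  [-0.32,0.96,-0.45,0,0,0,0],
  [-0.32,0.96,-0.45,0,0,0,0],
])

```text
clock: 13.73
eef_pos: [434.2, 119.0, 114.9]
eef_rot: [-3.012, -0.534, -0.073]
wrist_force: [0.3, -0.5, 0.1]
finger_gap: 93.8
finger_force: 0.0
```

```bash
python3 rv.py 429.8 141.4 8 -0.314; cat > loupe.py <<'E'
from h import *
def seg(m,guess):
    n,l,st,ce=cv2.connectedComponentsWithStats(m.astype(np.uint8)); 
    d=[np.linalg.norm(ce[i]-guess)+ (1e3 if st[i,4]<150 else 0) for i in range(1,n)]; i=1+int(np.argmin(d)); ys,xs=np.where(l==i); return st[i],np.c_[xs,ys].astype(np.float32)
E
python3 - <<'E'
from loupe import *
c=wrist(); save(c,"w8"); s=manip.read_state()
f=c["frame"]; g=cv2.cvtColor(f,cv2.COLOR_RGB2GRAY)
k=pix(c,[[491.6,121.3,14],[385.1,155.9,14],[429.8,141.4,16],[391,150,0]]); print(k.round(0).tolist())
u,v=k[0].round().astype(int)
print("row",g[v,max(0,u-45):u+46:3].tolist()); print("col",g[max(0,v-45):v+46:3,u].tolist())
u,v=k[2].round().astype(int); print(g[v,u-30:u+31:2].tolist()); 
for r in range(v-40,min(v+60,419),8): print(r,g[r,u-24:u+25:3].tolist())
E
```

```text
[-0.036  0.187 -0.891] [-0.0139  0.35   -0.1715] [434.2 119.  114.9] [-3.0117 -0.5345 -0.0732]
[[286.0, 213.0], [250.0, 325.0], [265.0, 276.0], [259.0, 318.0]]
row [81, 81, 82, 82, 81, 83, 95, 249, 187, 184, 185, 184, 187, 187, 189, 191, 197, 199, 203, 206, 205, 201, 199, 242, 173, 85, 85, 86, 89, 87, 82]
col [115, 93, 90, 90, 93, 89, 196, 248, 161, 201, 185, 186, 188, 190, 191, 191, 194, 196, 199, 199, 202, 202, 247, 198, 176, 137, 90, 86, 84, 86, 84]
[85, 86, 86, 84, 83, 82, 86, 88, 83, 83, 73, 45, 49, 52, 55, 56, 57, 60, 56, 43, 60, 81, 86, 88, 83, 80, 78, 78, 76, 79, 79]
236 [94, 94, 96, 92, 94, 91, 85, 87, 85, 181, 249, 250, 249, 249, 231, 236, 228]
244 [77, 77, 79, 84, 83, 81, 80, 82, 82, 56, 60, 62, 64, 63, 59, 124, 87]
252 [77, 86, 87, 86, 81, 83, 81, 84, 49, 56, 60, 61, 64, 55, 69, 84, 83]
260 [79, 78, 78, 82, 79, 81, 84, 51, 55, 58, 59, 63, 54, 61, 85, 86, 84]
268 [79, 84, 82, 77, 76, 81, 50, 53, 56, 58, 60, 55, 50, 80, 78, 79, 80]
276 [84, 82, 86, 84, 83, 52, 49, 54, 56, 59, 56, 43, 81, 89, 83, 79, 78]
284 [81, 83, 75, 70, 64, 48, 53, 55, 58, 55, 42, 76, 77, 77, 79, 78, 68]
292 [55, 54, 56, 50, 35, 36, 39, 39, 39, 34, 50, 50, 50, 50, 50, 51, 50]
300 [85, 84, 84, 85, 84, 84, 84, 83, 84, 84, 84, 84, 84, 83, 83, 84, 84]
308 [117, 117, 117, 116, 116, 117, 117, 117, 117, 116, 116, 117, 117, 117, 116, 117, 117]
316 [125, 125, 126, 125, 126, 126, 126, 126, 126, 125, 126, 126, 126, 125, 126, 125, 126]
324 [111, 111, 112, 112, 112, 111, 112, 112, 112, 112, 111, 112, 112, 112, 112, 112, 112]
332 [46, 44, 44, 45, 47, 47, 48, 47, 46, 48, 49, 53, 54, 52, 52, 53, 52]
```

>>> jog_arm([
  [-0.01,0.05,0,-0.0028,0.07,-0.034,0],
  [-0.02,0.1,0,-0.0056,0.14,-0.069,0],
  [-0.036,0.187,0,-0.0083,0.21,-0.103,0],
  [-0.036,0.187,0,-0.0111,0.28,-0.137,0],
  [-0.036,0.187,-0.1,-0.0139,0.35,-0.1715,0],
  [-0.036,0.187,-0.2,-0.0139,0.35,-0.1715,0],
  [-0.036,0.187,-0.3,-0.0139,0.35,-0.1715,0],
  [-0.036,0.187,-0.3,-0.0139,0.35,-0.1715,0],
])

```text
clock: 14.45
eef_pos: [431.0, 138.4, 80.2]
eef_rot: [3.14, -0.003, -0.32]
wrist_force: [0.3, -0.3, -0.6]
finger_gap: 94.2
finger_force: 0.0
```

```bash
python3 rv.py 429.8 141.4 8 -0.314; cat >> loupe.py <<'E'
def measure(c,lens0,org0,zt=16):
    """ring outer centre and handle side edges -> lens xy, handle direction"""
    f=c["frame"]; g=cv2.cvtColor(f,cv2.COLOR_RGB2GRAY); k=pix(c,[lens0,org0])
    m=g>130; yy,xx=np.mgrid[:420,:560]; R=(27/ (1.0*np.linalg.norm(c["R"]@lens0+c["t"])))*K(c)[0][0,0]
    m&=np.hypot(xx-k[0][0],yy-k[0][1])<R*1.5
    m=cv2.morphologyEx(m.astype(np.uint8),cv2.MORPH_OPEN,np.ones((3,3)))
    st,P=seg(m,k[0]); e=cv2.fitEllipse(cv2.convexHull(P)); 
    d=(k[1]-k[0])/np.linalg.norm(k[1]-k[0]); n=np.array([-d[1],d[0]]); L=[]
    for t in np.arange(np.linalg.norm(k[1]-k[0])*.5,np.linalg.norm(k[1]-k[0])*1.15,2):
        q=k[0]+d*t; w=np.arange(-28,28.5,.5); pts=(q+w[:,None]*n).astype(np.float32)
        if pts[:,1].max()>288: break
        v=cv2.remap(g,pts[:,0],pts[:,1],cv2.INTER_LINEAR).ravel().astype(float); o=np.where(v<(np.median(v[:12])+50)/2)[0]
        if len(o)>6: L.append(q+n*(w[o[0]]+w[o[-1]])/2)
    L=np.array(L,np.float32); ln=cv2.fitLine(L,cv2.DIST_HUBER,0,.01,.01).ravel()
    W=world(c,[ln[2:]-40*ln[:2],ln[2:]+40*ln[:2]],zt); dd=W[1]-W[0]; a=np.arctan2(dd[1],dd[0])
    return e,world(c,e[0],zt)[0],a,W,len(L)
E
python3 - <<'E'
from loupe import *
for i in range(2):
    c=wrist(); e,l,a,W,n=measure(c,np.array([491.6,121.3,14]),np.array([429.8,141.4,14])); print(e,l.round(1),a,(a+np.pi)%np.pi,n,W.round(1).tolist())
save(c,"w9"); s=manip.read_state(); print(s["eef_rot"])
E
```

```text
[-0.01   0.025 -0.601] [0.0018 0.0012 0.0038] [431.  138.4  80.2] [ 3.1396e+00 -2.7000e-03 -3.2000e-01]
((273.18280029296875, 147.043212890625), (68.07701110839844, 77.91516876220703), 179.53912353515625) [492.5 121.2  16. ] 2.915583912960199 2.915583912960199 21 [[473.5, 130.6, 16.0], [407.3, 145.8, 16.0]]
((273.89410400390625, 147.40850830078125), (67.52222442626953, 78.16903686523438), 178.3997802734375) [492.3 121.3  16. ] 2.854551552517781 2.8545515525177816 21 [[474.3, 128.4, 16.0], [409.1, 147.7, 16.0]]
[-3.14134258 -0.00428651 -0.31878759]
```

```bash
python3 - <<'E'
from loupe import *
c=load("w9"); g=cv2.cvtColor(c["frame"],cv2.COLOR_RGB2GRAY)
print(pix(c,[[492.4,121.3,16],[430,141,16]]).round(0).tolist())
for r in range(190,292,12): print(r,g[r,244:312:2].tolist())
E
```

```text
[[274.0, 147.0], [275.0, 227.0]]
190 [100, 97, 93, 91, 90, 91, 93, 95, 87, 66, 64, 65, 73, 74, 75, 69, 65, 62, 61, 60, 67, 70, 70, 71, 69, 68, 68, 68, 68, 69, 66, 64, 64, 64]
202 [60, 60, 61, 59, 59, 59, 60, 62, 64, 64, 59, 53, 54, 54, 54, 55, 55, 55, 55, 53, 61, 63, 67, 67, 64, 66, 68, 65, 62, 62, 60, 60, 60, 62]
214 [82, 81, 84, 85, 85, 85, 87, 90, 88, 61, 53, 49, 58, 56, 55, 60, 49, 47, 48, 46, 59, 61, 60, 58, 57, 56, 56, 55, 56, 56, 55, 55, 53, 54]
226 [67, 90, 89, 89, 92, 91, 89, 88, 86, 58, 49, 48, 56, 57, 57, 51, 40, 42, 41, 40, 53, 53, 52, 51, 54, 53, 53, 52, 52, 51, 51, 53, 53, 52]
238 [53, 52, 74, 103, 102, 94, 90, 90, 80, 53, 48, 45, 53, 53, 54, 40, 37, 37, 35, 37, 48, 49, 50, 49, 49, 50, 50, 49, 49, 49, 50, 50, 49, 64]
250 [50, 48, 51, 51, 52, 49, 48, 48, 49, 48, 44, 32, 34, 34, 34, 34, 35, 35, 34, 33, 46, 49, 51, 50, 49, 49, 47, 49, 50, 48, 47, 48, 51, 75]
262 [48, 49, 49, 49, 49, 50, 51, 49, 63, 67, 43, 41, 49, 49, 48, 42, 33, 33, 32, 39, 80, 82, 82, 81, 83, 84, 81, 82, 82, 84, 82, 86, 85, 84]
274 [50, 49, 48, 48, 51, 51, 51, 50, 50, 50, 51, 42, 48, 49, 50, 51, 51, 53, 51, 58, 89, 89, 85, 89, 91, 87, 83, 83, 86, 87, 89, 86, 85, 82]
286 [59, 56, 55, 54, 51, 50, 50, 51, 53, 56, 55, 68, 94, 90, 83, 85, 84, 85, 89, 92, 94, 103, 106, 106, 100, 99, 100, 99, 96, 88, 85, 84, 82, 86]
```

>>> jog_arm([
  [0,0.012,-0.1,0.001,0.001,0.004,0],
  [-0.003,0.023,-0.25,0.0018,0.0012,0.004,0.3],
  [-0.003,0.023,-0.4,0.0018,0.0012,0.004,0.4],
  [-0.003,0.023,-0.5,0.0018,0.0012,0.004,0.4],
  [-0.003,0.023,-0.57,0.0018,0.0012,0.004,0.4],
  [-0.003,0.023,-0.57,0.0018,0.0012,0.004,0.4],
  [-0.003,0.023,-0.57,0.0018,0.0012,0.004,0.4],
])

```text
clock: 15.13
eef_pos: [430.6, 142.8, 12.8]
eef_rot: [-3.138, -0.001, -0.311]
wrist_force: [0.9, 0.6, 0.1]
finger_gap: 58.6
finger_force: 0.0
```

```bash
python3 rv.py 430.5 141.3 9.5 -0.312;python3 - <<'E'
from loupe import *
c=wrist(); save(c,"w10"); g=cv2.cvtColor(c["frame"],cv2.COLOR_RGB2GRAY)
k=pix(c,[[492.4,121.3,16],[430.5,141.3,16]]); print(k.round(0).tolist())
e,l,a,W,n=measure(c,np.array([492.4,121.3,16]),np.array([430.5,141.4,16])); print(e,l.round(1))
for r in range(205,285,16): print(r,g[r,240:316:2].tolist())
E
```

```text
[-0.001 -0.012 -0.027] [-0.002   0.0011 -0.0008] [430.6 142.8  12.8] [-3.1381e+00 -7.0000e-04 -3.1070e-01]
[[280.0, 146.0], [280.0, 255.0]]
((280.01483154296875, 145.418701171875), (94.8232421875, 108.97046661376953), 2.20392107963562) [492.6 121.2  16. ]
205 [67, 68, 78, 97, 96, 97, 97, 99, 101, 104, 102, 80, 75, 70, 73, 78, 81, 81, 82, 81, 78, 72, 70, 70, 82, 75, 71, 77, 78, 76, 77, 76, 75, 75, 73, 74, 72, 71]
221 [59, 61, 60, 60, 60, 60, 61, 63, 65, 67, 67, 67, 66, 56, 55, 56, 56, 56, 57, 57, 58, 57, 58, 58, 56, 56, 60, 68, 66, 68, 68, 67, 68, 69, 70, 68, 63, 63]
237 [49, 49, 52, 54, 52, 53, 53, 55, 56, 56, 57, 57, 57, 44, 46, 48, 49, 58, 55, 46, 46, 46, 46, 45, 45, 44, 53, 60, 60, 59, 58, 57, 56, 57, 55, 53, 55, 55]
253 [51, 53, 52, 53, 53, 56, 55, 53, 52, 53, 54, 52, 52, 38, 43, 54, 55, 56, 42, 37, 37, 37, 37, 38, 37, 35, 50, 49, 50, 49, 50, 51, 51, 52, 51, 52, 50, 51]
269 [52, 53, 56, 58, 60, 57, 53, 52, 54, 54, 54, 53, 51, 35, 31, 33, 34, 49, 50, 35, 34, 33, 34, 33, 31, 33, 47, 49, 50, 48, 48, 48, 49, 48, 50, 49, 49, 49]
```

>>> jog_arm([
  [0,-0.012,-0.02,-0.002,0.001,0,0.4],
  [0,-0.012,-0.027,-0.002,0.001,0,0.5],
  [0,-0.012,-0.027,-0.002,0.001,0,0.6],
  [0,-0.012,-0.027,-0.002,0.001,0,0.75],
  [0,-0.012,-0.027,-0.002,0.001,0,1],
  [0,-0.012,-0.027,-0.002,0.001,0,1],
  [0,-0.012,-0.027,-0.002,0.001,0,1],
  [0,-0.012,-0.027,-0.002,0.001,0,1],
], grip_force=50)

```text
clock: 15.85
eef_pos: [430.0, 141.5, 8.6]
eef_rot: [3.142, 0.001, -0.31]
wrist_force: [-0.9, 0.3, -0.1]
finger_gap: 15.4
finger_force: 50.0
```

>>> jog_arm([
  [0,0,0,0,0,0,1],
  [0,0,0,0,0,0,1],
  [0,0,0,0,0,0,1],
  [0,0,0,0,0,0,1],
])

```text
clock: 16.18
eef_pos: [430.0, 141.5, 8.6]
eef_rot: [3.142, 0.001, -0.31]
wrist_force: [-0.1, -0.2, 1.6]
finger_gap: 15.8
finger_force: 50.0
```

```bash
python3 - <<'E'
from h import *
s=manip.read_state(); print({k:np.round(v,3).tolist() for k,v in s.items()})
E
```

```text
{'clock': 16.183, 'joints': [0.237, 0.388, 1.958, 0.001, 0.796, 2.117], 'qd': [-0.001, 0.0, -0.001, -0.0, -0.001, 0.0], 'effort': [-0.07, -46.671, -24.12, -0.076, -0.153, -0.027], 'eef_pos': [429.97, 141.517, 8.593], 'eef_rot': [3.142, 0.001, -0.31], 'wrist_force': [-0.136, -0.23, 1.646], 'moment': [-0.006, 0.173, -0.091], 'finger_force': 49.997, 'finger_gap': 15.764}
```

>>> jog_arm([
  [0,0,0.05,0,0,0,1],
  [0,0,0.15,0,0,0,1],
  [0,0,0.3,0,0,0,1],
  [0,0,0.5,0,0,0,1],
  [0,0,0.7,0,0,0,1],
  [0,0,0.85,0,0,0,1],
  [0,0,0.95,0,0,0,1],
  [0,0,1,0,0,0,1],
])

```text
clock: 16.85
eef_pos: [430.4, 141.6, 130.5]
eef_rot: [-3.14, -0.001, -0.31]
wrist_force: [-0.9, -0.0, -1.2]
finger_gap: 15.6
finger_force: 50.0
```

>>> jog_arm([
  [0.02,-0.05,0.05,0,0,0.03,1],
  [0.05,-0.15,0.1,0,0,0.06,1],
  [0.1,-0.3,0.15,0,0,0.1,1],
  [0.15,-0.45,0.2,0,0,0.14,1],
  [0.2,-0.6,0.2,0,0,0.18,1],
  [0.25,-0.75,0.2,0,0,0.22,1],
  [0.3,-0.9,0.2,0,0,0.26,1],
  [0.35,-1,0.2,0,0,0.29,1],
])

```text
clock: 17.52
eef_pos: [471.8, 20.1, 152.2]
eef_rot: [3.142, 0.002, 0.148]
wrist_force: [0.7, 0.5, -0.2]
finger_gap: 15.5
finger_force: 50.0
```

>>> jog_arm([
  [0.05,-0.15,0,0,0,0.015,1],
  [0.15,-0.35,0,0,0,0.027,1],
  [0.25,-0.55,0,0,0,0.027,1],
  [0.32,-0.75,0,0,0,0.027,1],
  [0.37,-0.88,0,0,0,0.027,1],
  [0.4,-0.95,0,0,0,0.027,1],
  [0.4,-0.98,0,0,0,0.027,1],
  [0.4,-0.98,0,0,0,0.027,1],
])

```text
clock: 18.18
eef_pos: [519.6, -96.2, 152.1]
eef_rot: [-3.141, 0.002, 0.187]
wrist_force: [0.1, 0.7, -0.2]
finger_gap: 15.2
finger_force: 50.0
```

```bash
python3 rv.py 526 -102.5 138.9 0.188; python3 - <<'E'
from h import *
s=manip.read_state(); print(s["finger_gap"],s["wrist_force"],s["moment"])
E
```

```text
[ 0.053 -0.053 -0.11 ] [-0.     -0.0011  0.0005] [519.6 -96.2 152.1] [-3.1413e+00  1.6000e-03  1.8720e-01]
15.245927573716143 [ 0.07145832  0.67671932 -0.22787669] [-0.05700066  0.17170679 -0.04651017]
```

>>> jog_arm([
  [0.02,-0.02,-0.03,0,0,0,1],
  [0.04,-0.04,-0.07,0,0,0,1],
  [0.053,-0.053,-0.1,0,0,0,1],
  [0.053,-0.053,-0.11,0,0,0,1],
  [0.053,-0.053,-0.11,0,0,0,1],
  [0.053,-0.053,-0.11,0,0,0,1],
])

```text
clock: 18.68
eef_pos: [526.2, -102.3, 139.2]
eef_rot: [-3.141, 0.001, 0.188]
wrist_force: [0.3, 0.4, -1.4]
finger_gap: 15.6
finger_force: 50.0
```

```bash
python3 - <<'E'
from rest import *
from loupe import seg
c=wrist(); save(c,"w11"); s=manip.read_state(); print(s["eef_pos"].round(1),s["eef_rot"].round(4),s["finger_gap"])
p=[590.6,-90.4,.185]; f=c["frame"]; g=cv2.cvtColor(f,cv2.COLOR_RGB2GRAY)
names=["crown lens","tip138","posttop","plate+","plate-","strip+","strip-"]
k=pix(c,rw(p,[[0,0,146],[76,0,138.3],[110,0,170],[140,50,10],[140,-50,10],[0,45,70],[0,-45,70]]))
for n,q in zip(names,k): print(n,q.round(1))
u,v=k[0].round().astype(int); m=(g>130); yy,xx=np.mgrid[:420,:560]; m&=np.hypot(xx-u,yy-v)<80
e=[np.where(g[v,u-90:u+91]>150)[0][[0,-1]]+u-90, np.where(g[max(0,v-90):v+91,u]>150)[0][[0,-1]]+max(0,v-90)]; print(u,v,e)
print("row",g[v,u-84:u+85:4].tolist()); print("col",g[max(v-84,0):v+85:4,u].tolist())
u2,v2=k[1].round().astype(int); print("tip"); 
for r in range(max(0,v2-14),v2+15,2): print(r,g[r,u2-14:u2+15:2].tolist())
# strip mask
h=f.astype(int); m=(h[...,0]-h[...,2]>35)&(h[...,1]-h[...,2]>22); n,l,st,ce=cv2.connectedComponentsWithStats(m.astype(np.uint8)); print([ (st[i].tolist(),ce[i].round(0).tolist()) for i in range(1,n) if st[i,4]>150])
E
```

```text
[ 526.3 -102.3  139.4] [3.1415e+00 8.0000e-04 1.8790e-01] 15.408467835380957
crown lens [277.9 146. ]
tip138 [278.5  -1.1]
posttop [ 279.1 -123.1]
plate+ [223.4 -11.5]
plate- [332.9 -11.1]
strip+ [221.4 144.5]
strip- [334.  144.9]
278 146 [array([212, 334]), array([ 90, 199])]
row [64, 65, 66, 72, 71, 71, 77, 251, 174, 250, 255, 176, 241, 243, 243, 243, 245, 246, 247, 248, 250, 251, 251, 251, 255, 255, 255, 255, 255, 255, 254, 196, 254, 254, 254, 169, 110, 108, 107, 102, 106, 96, 94]
col [138, 139, 141, 142, 144, 145, 146, 157, 254, 254, 230, 241, 241, 242, 243, 241, 233, 249, 250, 251, 251, 251, 250, 249, 248, 230, 229, 228, 228, 227, 155, 179, 154, 173, 165, 64, 63, 59, 55, 53, 50, 47, 46]
tip
0 [132, 99, 87, 121, 142, 140, 135, 137, 139, 141, 148, 143, 135, 136, 132]
2 [96, 71, 70, 84, 97, 98, 106, 113, 121, 131, 136, 133, 135, 137, 132]
4 [77, 71, 72, 82, 98, 99, 106, 115, 124, 133, 137, 132, 136, 136, 133]
6 [73, 71, 71, 80, 97, 98, 107, 114, 124, 133, 136, 133, 135, 135, 132]
8 [81, 98, 72, 80, 99, 99, 107, 114, 124, 133, 137, 135, 135, 135, 133]
10 [88, 108, 74, 81, 98, 99, 107, 116, 126, 133, 136, 138, 136, 132, 133]
12 [74, 74, 74, 80, 98, 100, 108, 116, 126, 134, 136, 137, 138, 127, 132]
[([517, 37, 43, 48, 1143], [536.0, 66.0]), ([221, 129, 11, 31, 256], [225.0, 144.0]), ([238, 284, 10, 60, 358], [241.0, 314.0]), ([308, 284, 10, 60, 369], [313.0, 315.0]), ([80, 356, 334, 16, 3107], [270.0, 365.0])]
```

```bash
cat > ring.py <<'E'
from rest import *
def edges(c,ctr,z0,r0=20,r1=34):
    """subpixel outer-edge points, found along radial lines laid out in the world plane z0"""
    g=cv2.GaussianBlur(cv2.cvtColor(c["frame"],cv2.COLOR_RGB2GRAY).astype(np.float32),(0,0),.8); out=[]
    rr=np.arange(r0,r1,.15)
    for a in np.radians(np.arange(0,360,4)):
        P=np.c_[ctr[0]+rr*np.cos(a),ctr[1]+rr*np.sin(a),np.full(len(rr),z0)]; q=pix(c,P).astype(np.float32)
        v=cv2.remap(g,q[:,0],q[:,1],cv2.INTER_LINEAR).ravel(); d=np.gradient(v); i=np.where(d<-1.5)[0]
        # outermost strong fall from bright to dark
        j=np.argmin(d); 
        if d[j]<-3: out.append((a,rr[j],q[j]))
    return out
def fit(c,ctr,z0):
    E=edges(c,ctr,z0); A=np.array([e[0] for e in E]); q=np.array([e[2] for e in E])
    def res(v):
        W=world(c,q,z0+v[2])[:,:2]; return np.hypot(W[:,0]-v[0],W[:,1]-v[1])-27
    r=least_squares(res,[ctr[0],ctr[1],0],loss="soft_l1",f_scale=.3); rs=res(r.x); return r.x,len(rs),np.median(np.abs(rs))
E
python3 - <<'E'
from ring import *
a=load("w10"); print("bench",fit(a,[492.5,121.3],16)); b=load("w9"); print("bench2",fit(b,[492.5,121.3],16))
c=load("w11"); print("held",fit(c,[590.6,-90.4],146.6))
for n in ("w9","w10","w11"):
    q=load(n); print(n,(-np.array(q["R"]).T@q["t"]).round(1))
E
```

```text
bench (array([493.76698148, 120.82626463,  -2.5381014 ]), 90, np.float64(0.11950951286581812))
bench2 (array([493.78537312, 120.83455576,  -2.6176863 ]), 90, np.float64(0.22253617530970082))
held (array([ 5.91912105e+02, -8.99716493e+01, -5.11011336e-01]), 90, np.float64(0.7643066988722005))
w9 [494.9 117.9 252.1]
w10 [494.7 121.6 183.5]
w11 [592.9 -89.5 309.9]
```

```bash
cat > ring2.py <<'E'
from ring import *
def fit2(c,ctr,z0,yaw=.185,half=38):
    E=edges(c,ctr,z0,23.5,30.5); A=np.array([e[0] for e in E]); q=np.array([e[2] for e in E]); rr=np.array([e[1] for e in E])
    d=np.abs((A-yaw-np.pi/2+np.pi/2)%np.pi-np.pi/2); hd=np.abs((A-yaw-np.pi+np.pi)%(2*np.pi)-np.pi)
    k=(d>np.radians(half))&(hd>np.radians(25)); q=q[k]
    def res(v):
        W=world(c,q,z0+v[2])[:,:2]; return np.hypot(W[:,0]-v[0],W[:,1]-v[1])-27
    r=least_squares(res,[ctr[0],ctr[1],0],loss="soft_l1",f_scale=.15); rs=res(r.x); return r.x.round(2),k.sum(),np.median(np.abs(rs)).round(2),rr[k].round(1).tolist()
E
python3 - <<'E'
from ring2 import *
print("bench",fit2(load("w10"),[493.8,120.8],13.5,-.31)[:3]); c=load("w11")
for h in (25,32,40,50): print(h,fit2(c,[591.9,-90],145,half=h))
E
```

```text
bench (array([493.92, 120.83,  -0.52]), np.int64(40), np.float64(0.07))
25 (array([592.39, -89.86,  -1.86]), np.int64(50), np.float64(0.16), [26.9, 27.1, 27.1, 27.4, 27.1, 26.9, 27.1, 27.1, 27.4, 27.1, 27.1, 27.2, 27.4, 27.4, 27.1, 27.1, 26.9, 27.2, 27.2, 26.9, 26.6, 26.6, 26.0, 25.0, 24.1, 26.5, 26.2, 26.2, 25.9, 26.2, 26.0, 26.2, 26.2, 30.2, 26.5, 26.3, 26.6, 26.9, 27.1, 27.1, 26.9, 26.9, 26.9, 27.4, 27.1, 26.9, 26.9, 27.2, 27.4, 26.9])
32 (array([592.42, -89.88,  -2.12]), np.int64(44), np.float64(0.13), [26.9, 27.1, 27.1, 27.4, 27.1, 26.9, 27.1, 27.1, 27.4, 27.1, 27.1, 27.2, 27.4, 27.4, 27.1, 27.1, 26.9, 27.2, 26.6, 26.0, 25.0, 24.1, 26.5, 26.2, 26.2, 25.9, 26.2, 26.0, 26.2, 26.2, 30.2, 26.5, 26.3, 27.1, 26.9, 26.9, 26.9, 27.4, 27.1, 26.9, 26.9, 27.2, 27.4, 26.9])
40 (array([592.42, -89.87,  -2.24]), np.int64(36), np.float64(0.11), [26.9, 27.1, 27.1, 27.4, 27.1, 26.9, 27.1, 27.1, 27.4, 27.1, 27.1, 27.2, 27.4, 27.4, 27.1, 27.1, 25.0, 24.1, 26.5, 26.2, 26.2, 25.9, 26.2, 26.0, 26.2, 26.2, 30.2, 26.9, 26.9, 27.4, 27.1, 26.9, 26.9, 27.2, 27.4, 26.9])
50 (array([592.4 , -89.84,  -2.23]), np.int64(28), np.float64(0.1), [26.9, 27.1, 27.1, 27.4, 27.1, 26.9, 27.1, 27.1, 27.4, 27.1, 27.1, 27.2, 27.4, 26.5, 26.2, 26.2, 25.9, 26.2, 26.0, 26.2, 26.2, 27.4, 27.1, 26.9, 26.9, 27.2, 27.4, 26.9])
```

>>> jog_arm([
  [-0.008,-0.002,0,0,0,0,1],
  [-0.015,-0.003,0,0,0,0,1],
  [-0.015,-0.003,0,0,0,0,1],
  [-0.015,-0.003,0,0,0,0,1],
  [-0.015,-0.003,0,0,0,0,1],
  [-0.015,-0.003,0,0,0,0,1],
  [-0.015,-0.003,0,0,0,0,1],
  [-0.015,-0.003,0,0,0,0,1],
])

```text
clock: 19.4
eef_pos: [524.5, -102.8, 139.3]
eef_rot: [3.142, 0.001, 0.188]
wrist_force: [0.5, -0.5, -1.2]
finger_gap: 15.1
finger_force: 50.0
```

```bash
python3 - <<'E'
from ring2 import *
c=wrist(); print(fit2(c,[590.6,-90.2],143,half=40)[:3]); s=manip.read_state(); print(s["eef_pos"].round(1),s["eef_rot"].round(4),s["qd"].round(3),s["finger_gap"])
# strip ends in this view, both sides, and in the scene camera before/after
h=c["frame"].astype(int); p=[590.6,-90.4,.185]
for y in (40,-40):
    q=pix(c,rw(p,[[-12,y,70],[12,y,70],[0,np.sign(y)*45,70]])); print(q.round(1).tolist())
u=[225,330]
for x in u: print(x,[tuple(v) for v in h[120:170:4,x]])
E
```

```text
(array([ 5.9074e+02, -9.0500e+01, -5.0000e-02]), np.int64(37), np.float64(0.11))
[ 524.5 -102.9  139.3] [3.1415e+00 9.0000e-04 1.8770e-01] [ 0.001 -0.001  0.    -0.002 -0.001  0.001] 15.415413527972646
[[227.7, 157.4], [226.8, 126.7], [221.0, 142.2]]
[[326.9, 157.7], [328.1, 127.0], [333.7, 142.6]]
225 [(np.int64(85), np.int64(74), np.int64(67)), (np.int64(87), np.int64(76), np.int64(70)), (np.int64(194), np.int64(173), np.int64(131)), (np.int64(199), np.int64(178), np.int64(135)), (np.int64(199), np.int64(178), np.int64(135)), (np.int64(198), np.int64(176), np.int64(134)), (np.int64(195), np.int64(174), np.int64(131)), (np.int64(225), np.int64(202), np.int64(149)), (np.int64(198), np.int64(176), np.int64(133)), (np.int64(185), np.int64(166), np.int64(125)), (np.int64(84), np.int64(73), np.int64(65)), (np.int64(84), np.int64(74), np.int64(66)), (np.int64(80), np.int64(68), np.int64(62))]
330 [(np.int64(140), np.int64(116), np.int64(99)), (np.int64(144), np.int64(118), np.int64(102)), (np.int64(255), np.int64(255), np.int64(246)), (np.int64(255), np.int64(255), np.int64(246)), (np.int64(255), np.int64(255), np.int64(246)), (np.int64(255), np.int64(255), np.int64(247)), (np.int64(255), np.int64(255), np.int64(247)), (np.int64(255), np.int64(255), np.int64(248)), (np.int64(255), np.int64(255), np.int64(248)), (np.int64(255), np.int64(255), np.int64(231)), (np.int64(140), np.int64(115), np.int64(97)), (np.int64(133), np.int64(108), np.int64(93)), (np.int64(129), np.int64(105), np.int64(90))]
```

The lens centre is at (590.7,-90.5), about 138 mm high and level. The strip is still in place and level, and the arm is still.

```bash
python3 -c "
from cell import manip; print(manip.sign_off())"
```

```text
the job is handed in; nothing more can be done
None
```

The job is handed in: the strip balances level on the rest, and the loupe is held level and still over its middle with the lens about 138 mm up, matching the pointer to within about 1 mm by my measurements.

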